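Load the test kiln and hold its lid at the vent mark

ROBOT

A 6-joint arm with a two-finger parallel gripper is mounted at the origin on the work surface. World frame = base frame: x ahead of the robot, y to its left, z up, the work surface at z = 0. Lengths are in m, angles in rad, forces in N, time in s.
With the tool pointing down it reaches from about 0.35 to 0.775 m from the base axis. Payload 7.3 kg.
Tool frame: the origin (TCP) lies at the very end of the fingers, on their centre line; the grasp point (between the pads) lies 19 mm behind it; z points along the fingers, y is the direction in which the jaws open and shut (so a half turn about z gives the same grasp; the last joint's range is limited). The gripper opens to 92 mm and grips with 3 to 60 N. Pads are 19 mm wide; open, the fingers measure 130 mm over their backs; the gripper's body (75 mm by 190 mm) begins 47 mm behind the grasp point.
Start: joints at [-1.266, 0.342, 1.524, -0, 1.275, -0.146], TCP at [0.229, -0.473, 0.227] pointing down, gripper open.
Joint ranges: [-2.53, 2.53], [-0.77, 2.02], [0.04, 2.7], [-1, 4.14], [0.28, 2.66], [-3.11, 3.11]. Speed limits (rad/s): [2.57, 2.57, 3.14, 3.14, 3.14, 3.14].

INTERFACE

Orientations are given as [roll, pitch, yaw] about the fixed x, y, z axes, in that order (R = Rz(yaw) Ry(pitch) Rx(roll)).
In Python, from cell import observe, read_camera, camera_info, hand_in gives the robot as it stands.
- The arm moves only by the tool jog_arm, never from a script. Its argument "rows" is one flat list of numbers, 5 for each row, row after row: the finger opening in mm, from 0 to 91.8, then the shift along the tool's x, y, z in mm, then the turn about the tool's z in degrees. In form: [gripper, tx, ty, tz, roll, gripper, tx, ty, tz, roll, ...]. A call has 1 to 20 rows; each row shifts and turns the commanded pose from where the row before left it, along the tool's axes as they then stand; what a row does not reach is not made up. A row lasts 1/10 s, in which the tool goes at most 50 mm and 8.59 degrees, less where a joint would pass 70% of its speed; a pose out of reach is approached as far as the arm can. A call with a gripper value outside its range is refused whole. The fingers move at their own pace and stop on an object; "grip_force" is the grip in N (left out, the last holds). Time passes only in rows, so rows that do not move let the fingers close. It gives the time, the measured TCP pose, the force and the opening at its end, in the units of the state.
- observe(): the state, without advancing time (a new reading comes with each control period).
- read_camera(name): name is "scene" or "top"; returns (picture, depth): 420x560x3 uint8, red, green, blue; 420x560 float32, m along the optical axis (not along the pixel's ray), 0 where there is no reading.
- camera_info(name): a dict with "fx", "fy", "cx", "cy" (pixels), "distortion" ([k1, k2, p1, p2, k3] as OpenCV has them; the pictures are not rectified), "extrinsics" (4x4, takes a point from camera to world coordinates). Camera axes: x right, y up, looking along -z (the intrinsics and any distortion apply to the point x, -y, -z); pixel columns grow to the right and rows downward; lengths in m; the calibration is good to about 2 mm. A picture is of the moment at which its call begins. camera_info takes no time and is no camera call.
- hand_in(): hands the job in, once; it reports no verdict.
The state is a dict: "time": time; "qpos": joint angles; "qvel": joint speeds; "joint_efforts": joint torques, N m; "tool_pos": TCP position; "tool_rot": TCP orientation; "contact_force": force on the tool from outside, world axes, zero at the start; "torque": the same for the moment, N m; "opening": finger opening in m.
Only numpy, scipy, OpenCV 4.12 (cv2) and the standard library are available. Lean on these libraries where they do the work, as an engineer would, in place of code of your own. Each camera call takes 0.05 s, during which the arm holds its last target. There are 200 camera calls.

TASK

Take the little narrow-necked vase out of the crate of clay test pieces and stand it upright on the floor of the open kiln. Then take the kiln lid by its bar, swing it down without letting it drop until the lid is in line with the pointer arm on the end of the kiln, and finish still holding it there with the gripper, for the lid falls shut by itself. Do not shift the pointer, leave the other pieces in the crate, and do not disturb the block, the jar or the brush on the table.

Things in the scene. Friction and masses are not known exactly. Their poses are not given: they have to be found in the camera images.
- vase_center (a point): Centre of the vase (on its axis, half-way up; z axis up along the vase). Off-white fired clay, 64 mm tall, 90 g, loose, standing upright in the crate. Body 38 mm in diameter up to 26 mm above its foot, shoulder narrowing to a straight round neck 24 mm in diameter from 37 mm above its foot to the top, which is closed and flat. The tallest piece there and the only one with a neck.
- crate: Fixed shallow plywood crate, 264 mm (its x) by 184 mm (its y) by 40 mm high, walls and floor 7 mm. Origin: centre of its underside. It holds the vase and four other loose off-white pieces (bowl, cup, squat pot, short round post), all at most 28 mm tall and 62 mm wide, standing about 75 mm (x) and 70 mm (y) apart between centres.
- bowl: Small bowl, 62 mm across, 27 mm high, in the crate; leave it there. Origin: centre of its underside.
- cup: Small cup, 44 mm across, 28 mm high, in the crate; leave it there. Origin: centre of its underside.
- pot: Squat solid pot, 56 mm across, 24 mm high, in the crate; leave it there. Origin: centre of its underside.
- prop: Short round post, 32 mm across, 28 mm high, in the crate; leave it there. Origin: centre of its underside.
- kiln: Fixed shallow bench kiln, open at the top: grey case with a pale brick lining, 240 mm (its x) by 190 mm (its y) by 100 mm high, walls 20 mm, floor of the chamber 30 mm above the table (chamber 200 x 150 mm, 70 mm deep). Origin: centre of its underside. The lid is hinged along the whole side towards its own -y (turned to the robot's right and away from it) and stands open on that side at the start.
- lid (a joint): Angle of the kiln lid in rad: 0 shut (level), about 1.57 upright, 1.75 wide open against its stop. It starts between 1.58 and 1.68 and stays there. The hinge is nearly free (friction 0.06 N m): the lid, about 0.6 kg, falls shut from about 1.3 down if let go. The lid is a slab 240 x 190 mm, 25 mm thick, turning about the line lid_hinge; its underside (as shut) passes through the hinge line.
- lid_hinge (a point): Point on the hinge line of the lid, mid-length, 95 mm from the kiln's centre towards its own -y and 100 mm above the table. Its axes turn with the lid: x along the hinge line (parallel to the kiln's x, the lid opens by turning positively about it), y along the lid from the hinge to the free edge, z out of the lid's outer face.
- lid_bar (a point): Centre of the lid's handle: a round steel bar 14 mm in diameter and about 150 mm long, parallel to the hinge line, carried by two brackets 66 mm either side of this point. It lies 222 mm (lid y) and 12.5 mm (lid z) from lid_hinge, with 25 mm free between bar and lid edge. Axes as lid_hinge. The bar is always level and can turn between the fingers as the lid swings.
- mark (a joint): Angle in rad, in the same sense as the lid's, of the stiff dark steel pointer arm that gives the wanted lid angle, 0.6 to 1.0: the lid is in line when joint lid equals joint mark (lid underside along the pointer). Arm 175 mm long, 10 mm square, turning about the hinge line outside the kiln's own +x end, its tip up to 250 mm above the table, before a pale fixed quadrant of 156 mm radius.
- mark_tip (a point): Free end of the pointer arm, 175 mm from the hinge line, 134 mm from the kiln's centre plane towards its own +x. Axes like lid_hinge, y along the arm.
- block: Bystander: loose wooden block 50 x 85 x 30 mm on the table. Origin: centre of its underside.
- jar: Bystander: loose glass jar 64 mm in diameter, 85 mm tall on the table. Origin: centre of its underside.
- brush: Bystander: loose brush lying on the table. Origin: about its middle, on the table.
Not all that is in view belongs to the job. Leave any green or purple look-alike of the cup alone. What is shaped like the bowl but green is not meant.

How it is judged:
By the outcome, as a careful person would: the job done as asked, in the order asked, and still so for the second after the job is handed in, while the arm keeps its last pose, push and grip.
It also fails if it takes over 56 s, if anything falls off the work surface, if the arm or the gripper's body presses on something with over 40 N, if the wrist force passes 120 N, or if a joint passes its speed limit or range.

## Working session

There is one attempt and no reset: what is moved stays moved. The work goes in short steps, Python scripts to look and compute and a tool call to move; the robot and the scene stay as the last step left them, time stands still between calls to the robot, and variables do not carry over. Pictures are saved under pics/ and viewed, about 8 in all and at most 12, crops included, and the job is handed in when it is done.

Besides the shell and the picture viewer there is one more tool, called after "Emit:" by a JSON object that holds its "fn" and its "kwargs". jog_arm: Moves the arm, as the interface text tells. Its arguments: {"type":"object","properties":{"rows":{"type":"array","items":{"type":"number"}},"grip_force":{"type":"number"}},"required":["rows"]}

```bash
mkdir -p pics; cat > h.py <<'E'
import numpy as np, cv2
from cell import observe, read_camera, camera_info, hand_in
from scipy.spatial.transform import Rotation as Rn
def cloud(name):
    im,d=read_camera(name); c=camera_info(name)
    K=np.array([[c['fx'],0,c['cx']],[0,c['fy'],c['cy']],[0,0,1.]]); D=np.array(c['distortion'],float)
    v,u=np.mgrid[0:420,0:560]; p=np.stack([u,v],-1).reshape(-1,1,2).astype(np.float64)
    n=cv2.undistortPoints(p,K,D).reshape(420,560,2)
    E=np.array(c['extrinsics'])
    P=np.stack([n[...,0]*d,-n[...,1]*d,-d],-1)@E[:3,:3].T+E[:3,3]
    P[d==0]=np.nan
    return im,P
def save(im,f,s=1):
    cv2.imwrite('pics/'+f,cv2.resize(im[...,::-1],None,fx=s,fy=s,interpolation=cv2.INTER_CUBIC))
E
python3 - <<'E'
from h import *
for n in('scene','top'):
    im,P=cloud(n); save(im,n+'0.png',1.42 if n=='top' else 1.42); np.savez('/tmp/'+n,im=im,P=P)
    c=camera_info(n); print(n,np.round(c['extrinsics'],3).tolist(),c['distortion'])
print(observe())
E
```

```text
scene [[-0.755, -0.534, 0.381, 0.976], [0.656, -0.604, 0.452, 0.484], [-0.012, 0.591, 0.806, 0.986], [0.0, 0.0, 0.0, 1.0]] [0.03485593 0.         0.         0.         0.        ]
top [[0.026, 0.988, -0.152, 0.357], [-1.0, 0.026, -0.006, -0.014], [-0.002, 0.152, 0.988, 1.284], [0.0, 0.0, 0.0, 1.0]] [-0.12024614  0.          0.          0.          0.        ]
{'time': 0.1, 'qpos': array([-1.26599218e+00,  3.42674864e-01,  1.52495824e+00, -2.73674581e-05,
        1.27543451e+00, -1.46014545e-01]), 'qvel': array([ 0.0011987 , -0.00127219, -0.00291703, -0.0001298 , -0.0008714 ,
        0.00081503]), 'joint_efforts': array([ 1.34029557e-03, -4.32006383e+01, -2.44695032e+01,  7.19540985e-02,
        5.26067172e-02, -6.29418787e-05]), 'tool_pos': array([ 0.22863033, -0.47216631,  0.22609033]), 'tool_rot': array([-3.14012958e+00, -1.88709182e-04,  4.50826544e-01]), 'contact_force': array([-0.16079443,  0.06884409,  0.2247101 ]), 'torque': array([-0.06323011, -0.03342389,  0.04241918]), 'opening': 0.09191190040990198}
```

View pics/scene0.png

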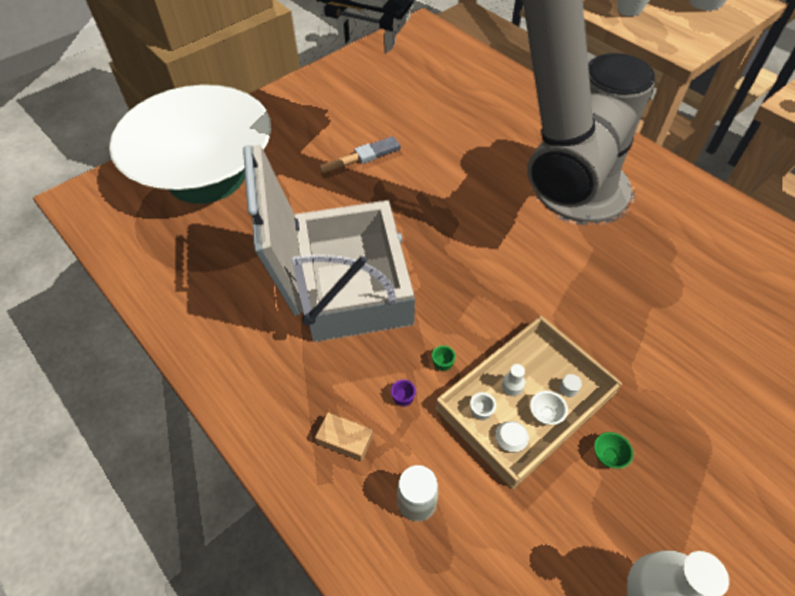

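View pics/top0.png

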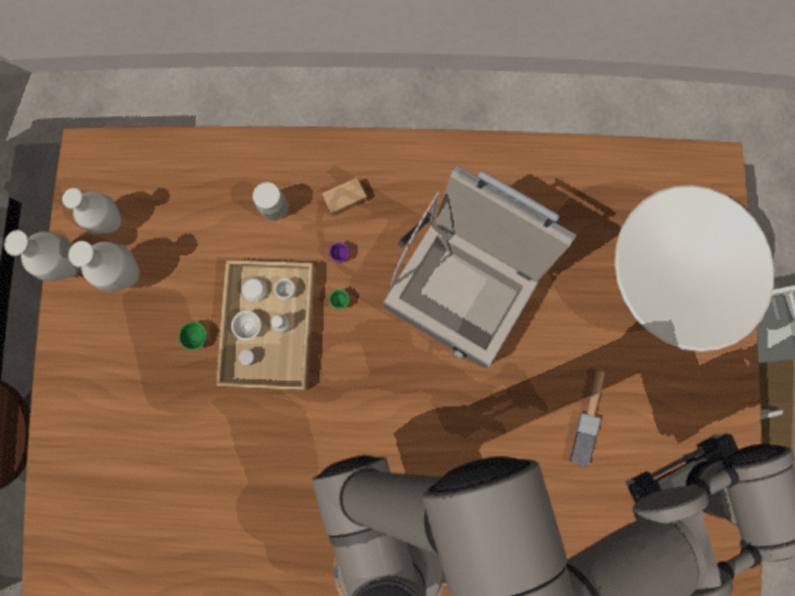

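The scene view shows the vase at scene px (362,268) and top px (198,227). It is the only tall, necked, off-white piece. The bowl, cup, pot and post sit around it, and the green and purple cups are outside the crate. The lid stands open on the far-right side, with the dark pointer in front of the pale quadrant at its +x (left) end.

```bash
python3 - <<'E'
from h import *
S=np.load('/tmp/scene.npz');T=np.load('/tmp/top.npz')
np.set_printoptions(precision=4,suppress=True)
for n,A,(u,v) in(('scene',S,(362,266)),('top',T,(198,227))):
    P=A['P'];im=A['im']; w=P[v-25:v+25,u-20:u+20].reshape(-1,3); c=P[v,u]
    k=(np.linalg.norm(w[:,:2]-c[:2],axis=1)<.03)
    for lo,hi in((.05,.064),(.064,.08)):
        q=w[k&(w[:,2]>lo)&(w[:,2]<hi)]; print(n,'vase',lo,len(q),q.mean(0) if len(q) else '', (q.min(0)+q.max(0))/2 if len(q) else '')
    # crate neighbours: z>0.02 within 0.1
    # kiln rim
    m=(abs(P[...,2]-.1)<.006)&(P[...,0]>.3)&(P[...,0]<.75)&(P[...,1]>-.45)&(P[...,1]<.02)
    m=cv2.morphologyEx(m.astype(np.uint8),cv2.MORPH_OPEN,np.ones((2,2)))
    L,lab,st,_=cv2.connectedComponentsWithStats(m)
    i=1+np.argmax(st[1:,4]); q=P[lab==i][:,:2].astype(np.float32); r=cv2.minAreaRect(q); print(n,'rim',len(q),r, cv2.boxPoints(r).tolist())
    # everything high right region
    m=(P[...,2]>.2)&(P[...,0]>.35)&(P[...,0]<.85)&(P[...,1]>-.6)&(P[...,1]<.05)
    vv,uu=np.where(m); print('high px',len(vv),uu.min(),uu.max(),vv.min(),vv.max(),P[m].min(0),P[m].max(0))
    # big bowl
    dark=(im.max(2)<75)&(P[...,2]>.11)&(P[...,2]<.26)&(P[...,0]>.35)&(P[...,0]<.8)&(P[...,1]>-.25)&(P[...,1]<.05)
    q=P[dark]; vv,uu=np.where(dark); print('pointer',len(q), q.min(0) if len(q) else '',q.max(0) if len(q) else '', (uu.min(),uu.max(),vv.min(),vv.max()) if len(q) else '')
im=S['im']
a=cv2.resize(im[95:245,165:305],None,fx=3.8,fy=3.8,interpolation=cv2.INTER_CUBIC)
b=cv2.resize(im[220:345,300:440],None,fx=2,fy=2,interpolation=cv2.INTER_CUBIC)
o=np.zeros((570,532+268,3),np.uint8);o[:,:532]=a;o[:250,532:]=b[:,:268]
b=cv2.resize(T['im'][180:280,150:230],None,fx=3.2,fy=3.2); o[250:570,532:788]=b
save(o,'crop1.png')
E
```

```text
scene vase 0.05 28 [0.5066 0.2448 0.0564] [0.5042 0.2419 0.0568]
scene vase 0.064 82 [0.5001 0.2417 0.0705] [0.4993 0.2408 0.0699]
scene rim 1501 ((0.532679557800293, -0.15520404279232025), (0.33355629444122314, 0.20657958090305328), 60.453956604003906) [[0.3605794906616211, -0.24935975670814514], [0.5402953624725342, -0.35122886300086975], [0.7047796249389648, -0.06104832887649536], [0.5250637531280518, 0.04082077741622925]]
high px 2334 171 262 101 199 [ 0.5992 -0.3047  0.2   ] [ 0.7514 -0.0013  0.3272]
pointer 277 [ 0.6211 -0.0964  0.1105] [ 0.7484 -0.0014  0.2578] (np.int64(184), np.int64(256), np.int64(182), np.int64(224))
top vase 0.05 8 [0.4929 0.2335 0.0561] [0.4937 0.2348 0.056 ]
top vase 0.064 50 [0.4973 0.2407 0.0723] [0.4975 0.2417 0.0724]
top rim 1929 ((nan, nan), (0.0, 0.0), 0.0) [[nan, nan], [nan, nan], [nan, nan], [nan, nan]]
high px 3020 280 405 116 186 [ 0.5984 -0.3052  0.2   ] [ 0.7538 -0.0014  0.3285]
pointer 76 [ 0.6174 -0.0903  0.1101] [ 0.7163 -0.0063  0.2489] (np.int64(282), np.int64(315), np.int64(139), np.int64(172))
```

View pics/crop1.png

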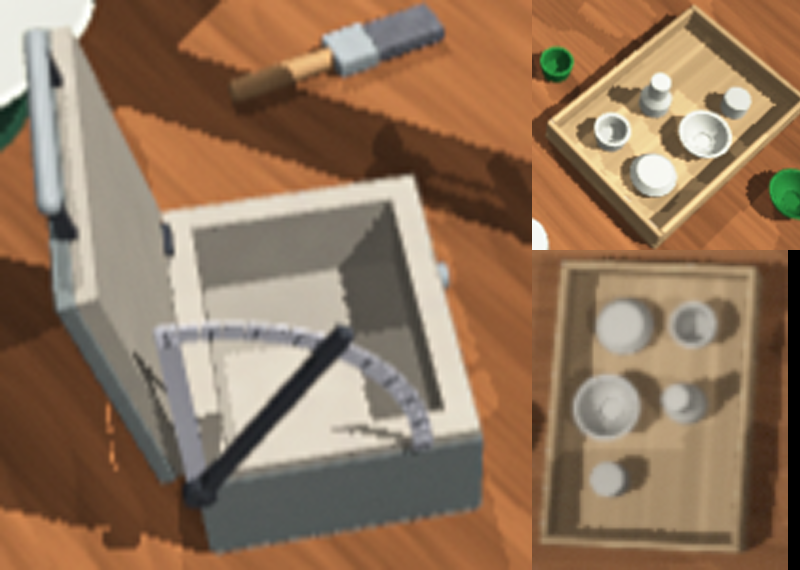

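The crop confirms the vase: it has a tall neck and stands next to the cup, bowl, pot and post. Next I'll fix the kiln frame, the lid angle and the pointer angle.

```bash
cat > k.py <<'E'
from h import *
def rays(n,px):
    c=camera_info(n);K=np.array([[c['fx'],0,c['cx']],[0,c['fy'],c['cy']],[0,0,1.]]);E=np.array(c['extrinsics'])
    u=cv2.undistortPoints(np.array(px,float).reshape(-1,1,2),K,np.array(c['distortion'],float)).reshape(-1,2)
    return E[:3,3],np.c_[u[:,0],-u[:,1],-np.ones(len(u))]@E[:3,:3].T
def onplane(n,px,p0,nn):
    o,d=rays(n,px); return o+d*(((p0-o)@nn)/(d@nn))[:,None]
def pointer(n,im,C,yaw):
    """angle of dark arm from rays onto the plane x=+134"""
    ex=np.array([np.cos(yaw),np.sin(yaw),0]);ey=np.array([-ex[1],ex[0],0]);p0=C+.134*ex
    v,u=np.where(im.max(2)<70); q=onplane(n,np.c_[u,v],p0,ex)
    y=(q-p0)@ey+.095; z=q[:,2]-.1
    r=np.hypot(y,z);a=np.arctan2(z,y);m=(r>.05)&(r<.17)&(a>.5)&(a<1.1)
    print(n,'pointer',m.sum(),'med',np.median(a[m]),'pct',np.percentile(a[m],[5,95]))
    l=cv2.fitLine(np.c_[y[m],z[m]].astype(np.float32),cv2.DIST_HUBER,0,.001,.001).ravel()
    an=np.arctan2(l[1],l[0]); an=an+np.pi if an<0 else an
    print('line ang',an,'offset from hinge mm',1e3*(l[2]*-l[1]+l[3]*l[0]))
    k=(abs(a-np.median(a[m]))<.05)&(r<.2); print('tip r',r[k].max())
E
python3 - <<'E'
from k import *
np.set_printoptions(precision=4,suppress=True)
A={n:np.load(f'/tmp/{n}.npz') for n in('scene','top')}
z=np.array([0,0,1.]);p=np.array([0,0,.1])
print('scene +y corners',onplane('scene',[(274.2,142.4),(290,208.7)],p,z))
print('top',onplane('top',[(487/1.42,365/1.42),(387/1.42,303/1.42)],p,z))
# lid planes
from scipy.optimize import minimize
for n in A:
    P=A[n]['P']; R=np.nan_to_num(P)
    m=(R[...,2]>.13)&(R[...,2]<.27)&(R[...,0]>.55)&(R[...,0]<.76)&(R[...,1]>-.31)&(R[...,1]<-.05)&(A[n]['im'].max(2)>80)
    q=P[m]
    c,g=None,None
    for _ in range(8):
        c=q.mean(0) ; nn=np.linalg.svd(q-c,full_matrices=False)[2][2]; d=(q-c)@nn; s=max(.004,np.std(d)*1.5); q=q[abs(d)<s]
    nn*=np.sign(nn[1] if abs(nn[1])>.1 else nn[0]); h=np.r_[nn[:2],0];print(n,'lid n',nn,len(q),np.std((q-c)@nn),'yaw(x axis)',np.arctan2(nn[0],-nn[1]),'or -> tilt',np.arctan2(nn[2],np.hypot(*nn[:2])),
      'line at z=.1: y offset', (c@nn-.1*nn[2])/np.hypot(*nn[:2]))
    # rim
    rim=(abs(R[...,2]-.1)<.005)&(R[...,0]>.4)&(R[...,0]<.72)&(R[...,1]>-.33)&(R[...,1]<.02)
    L,lab,st,_=cv2.connectedComponentsWithStats(rim.astype(np.uint8),connectivity=4); i=1+np.argmax(st[1:,4]); r=P[lab==i]
    yaw=np.arctan2(nn[1],nn[0])-np.pi/2
    for yw in (yaw,yaw+np.pi):
        ex=np.array([np.cos(yw),np.sin(yw),0]);ey=np.array([-ex[1],ex[0],0])
        print(' yaw',yw,'x pct',np.percentile(r@ex,[.5,2,98,99.5]),'y',np.percentile(r@ey,[.5,2,98,99.5]),len(r))
E
```

```text
scene +y corners [[ 0.4198 -0.1779  0.1   ]
 [ 0.5422  0.0247  0.1   ]]
top [[ 0.4172 -0.1799  0.1   ]
 [ 0.534   0.0179  0.1   ]]
scene lid n [-0.8497  0.498   0.1733] 1033 0.000748136147366476 yaw(x axis) -2.100971018162535 or -> tilt 0.17419661579506737 line at z=.1: y offset -0.6433443809130676
 yaw 1.0406216354272586 x pct [0.0529 0.0547 0.2953 0.2983] y [-0.6433 -0.6408 -0.4548 -0.4535] 1481
 yaw 4.182214289017052 x pct [-0.2983 -0.2953 -0.0547 -0.0529] y [0.4535 0.4548 0.6408 0.6433] 1481
top lid n [-0.8522  0.4909  0.1812] 2296 0.001058581993617481 yaw(x axis) -2.0933986831873392 or -> tilt 0.1822492635559983 line at z=.1: y offset -0.6428593727865823
 yaw 1.0481939704024539 x pct [0.0502 0.0513 0.289  0.2902] y [-0.644  -0.6421 -0.4554 -0.4548] 1877
 yaw 4.189786623992247 x pct [-0.2902 -0.289  -0.0513 -0.0502] y [0.4548 0.4554 0.6421 0.644 ] 1877
```

```bash
python3 - <<'E'
from k import *
np.set_printoptions(precision=4,suppress=True)
yaw=1.045;ex=np.array([np.cos(yaw),np.sin(yaw),0]);ey=np.array([-ex[1],ex[0],0]);C=.1715*ex-.5485*ey
print('C',C)
for n in('scene','top'):
    f=np.load(f'/tmp/{n}.npz');P=np.nan_to_num(f['P']);im=f['im']
    pointer(n,im,C,yaw)
    w=P.reshape(-1,3)-C; x=w@ex;y=w@ey+.095;z=w[:,2]-.1
    m=(abs(x)<.06)&(y>-.07)&(y<.04)&(z>.03)
    for lo in np.arange(.03,.24,.015):
        k=m&(z>=lo)&(z<lo+.015)
        if k.any(): print('  z',round(lo,3),k.sum(),'y',np.percentile(y[k],[5,50,95]))
    k=m&(z>.205);print(' bar x extents', [ (x[kk].min(),x[kk].max()) for kk in [(abs(x)<.12)&(y>-.07)&(y<.04)&(z>.217)]], 'zmax',np.percentile(z[k],[90,98,100]))
    # vase surroundings
    q=P.reshape(-1,3);k=(np.linalg.norm(q[:,:2]-[.5,.241],axis=1)<.115)&(q[:,2]>.02)&(im.reshape(-1,3).min(1)>120)
    # big bowl nearest to lid
    k=(q[:,1]<-.25)&(q[:,0]>.3)&(q[:,2]>.05)&(q[:,2]<.4)&((y<-.08)|(x<-.14)); 
    if k.any(): print(' bowl',k.sum(),'local x',np.percentile(x[k],[1,99]),'y',np.percentile(y[k],[1,99]),'z',np.percentile(q[k,2],[1,99]),'world',q[k].min(0),q[k].max(0))
E
```

```text
C [ 0.5605 -0.127   0.    ]
scene pointer 189 med 0.9471884991984545 pct [0.8862 1.0178]
line ang 0.93770355 offset from hinge mm 1.0513402
tip r 0.1746478588826363
  z 0.03 30 y [-0.0084 -0.0072 -0.006 ]
  z 0.045 39 y [-0.011  -0.0098 -0.0085]
  z 0.06 46 y [-0.0136 -0.0123 -0.0111]
  z 0.075 57 y [-0.0162 -0.015  -0.0135]
  z 0.09 57 y [-0.0189 -0.0177 -0.0163]
  z 0.105 57 y [-0.0216 -0.0202 -0.0188]
  z 0.12 64 y [-0.0243 -0.0229 -0.0216]
  z 0.135 56 y [-0.0267 -0.0256 -0.0243]
  z 0.15 65 y [-0.0293 -0.0282 -0.0267]
  z 0.165 69 y [-0.0323 -0.0308 -0.0295]
  z 0.18 264 y [-0.0477 -0.0399 -0.0328]
  z 0.21 202 y [-0.0572 -0.05   -0.0449]
  z 0.225 33 y [-0.0544 -0.051  -0.0483]
 bar x extents [(np.float64(-0.07337144979273524), np.float64(0.07812803845218809))] zmax [0.2253 0.2263 0.2272]
 bowl 6338 local x [-0.5468 -0.2178] y [-0.3528 -0.0343] z [0.0666 0.1295] world [ 0.3005 -1.2777  0.0503] [ 0.7893 -0.4297  0.3303]
top pointer 30 med 0.9610330396252589 pct [0.8626 1.0364]
line ang 1.0554043 offset from hinge mm -12.448895
tip r 0.1948427856770187
  z 0.03 108 y [-0.0079 -0.0058 -0.0036]
  z 0.045 113 y [-0.0108 -0.0086 -0.0062]
  z 0.06 113 y [-0.0136 -0.0114 -0.0091]
  z 0.075 119 y [-0.0165 -0.0142 -0.0118]
  z 0.09 134 y [-0.0193 -0.0169 -0.0147]
  z 0.105 129 y [-0.0219 -0.0199 -0.0181]
  z 0.12 127 y [-0.0249 -0.0225 -0.0202]
  z 0.135 139 y [-0.0272 -0.025  -0.0226]
  z 0.15 149 y [-0.0298 -0.0279 -0.026 ]
  z 0.165 154 y [-0.0328 -0.0307 -0.0287]
  z 0.18 506 y [-0.0556 -0.0436 -0.0323]
  z 0.21 250 y [-0.0572 -0.0487 -0.0446]
  z 0.225 60 y [-0.0547 -0.0506 -0.0463]
 bar x extents [(np.float64(-0.07491555775896755), np.float64(0.07683054717217376))] zmax [0.2258 0.2267 0.2276]
 bowl 10129 local x [-0.5353 -0.2188] y [-0.3508 -0.0345] z [0.0894 0.131 ] world [ 0.3    -0.7682  0.0865] [ 0.7924 -0.4313  0.3367]
```

The measured lid angle is about 1.74 rad, leaning back, while the description says 1.58–1.68. I'll go by the measurement. The pointer reads about 0.94 rad. First I'll turn the jaws to lie along the kiln's x axis.

Emit:
{"fn": "jog_arm", "kwargs": {"rows": [60,0,0,0,8,60,0,0,0,8,60,0,0,0,8,60,0,0,0,8,60,0,0,0,8,60,0,0,0,8,60,0,0,0,8,60,0,0,0,0], "grip_force": 15}}

```text
time: 0.9
tool_pos: [0.2287, -0.4724, 0.2264]
tool_rot: [-3.141, 0.001, -0.528]
contact_force: [0.5, 0.1, -0.1]
opening: 0.0601
```

```bash
cat >> h.py <<'E'
def to(x,y,z):
    s=observe();R=Rn.from_euler('xyz',s['tool_rot']).as_matrix()
    print('t',s['time'],'pos',s['tool_pos'].round(4),'rot',s['tool_rot'].round(4),'F',s['contact_force'].round(1),'op',round(s['opening'],4))
    print('need mm (tool):',(1e3*R.T@(np.array([x,y,z])-s['tool_pos'])).round(1))
E
python3 -c "
from h import *
to(.38,-.05,.226)
to(.498,.241,.13)"
```

```text
t 0.9 pos [ 0.2287 -0.4724  0.2264] rot [-3.1411e+00  6.0000e-04 -5.2780e-01] F [ 0.5  0.1 -0.1] op 0.0601
need mm (tool): [ -82.  -441.1    0.6]
t 0.9 pos [ 0.2287 -0.4724  0.2264] rot [-3.1411e+00  6.0000e-04 -5.2780e-01] F [ 0.5  0.1 -0.1] op 0.0601
need mm (tool): [-126.5 -751.9   96.8]
```

Emit:
{"fn": "jog_arm", "kwargs": {"rows": [60,-7,-37,0,0,60,-7,-37,0,0,60,-7,-37,0,0,60,-7,-37,0,0,60,-7,-37,0,0,60,-7,-37,0,0,60,-7,-37,0,0,60,-7,-37,0,0,60,-7,-37,0,0,60,-7,-37,0,0,60,-7,-37,0,0,60,-5,-37,0,0,60,-5,-35,0,0,60,-5,-35,0,0,60,-5,-35,0,0,60,-5,-35,10,0,60,-5,-35,20,0,60,-5,-35,20,0,60,-5,-35,20,0,60,-5,-35,20,0]}}

```text
time: 2.9
tool_pos: [0.4874, 0.2161, 0.1357]
tool_rot: [3.141, 0.0, -0.522]
contact_force: [0.6, 0.4, 1.3]
opening: 0.0598
```

```bash
python3 -c "
from h import *
to(.498,.241,.046)"
```

```text
t 2.9 pos [0.4874 0.2161 0.1357] rot [ 3.1413e+00  1.0000e-04 -5.2200e-01] F [0.6 0.4 1.3] op 0.0598
need mm (tool): [ -3.2 -26.9  89.6]
```

Emit:
{"fn": "jog_arm", "kwargs": {"rows": [60,-2,-14,0,0,60,-1,-13,0,0,60,0,0,20,0,60,0,0,20,0,60,0,0,20,0,60,0,0,15,0,60,0,0,10,0,60,0,0,4,0,60,0,0,0,0,60,0,0,0,0]}}

```text
time: 3.9
tool_pos: [0.4988, 0.2395, 0.0486]
tool_rot: [-3.141, -0.001, -0.527]
contact_force: [-0.1, 0.3, 0.3]
opening: 0.0601
```

```bash
python3 -c "
from h import *
to(.498,.241,.046)
im,P=cloud('scene'); save(im[200:340,290:450],'v1.png',4)"
```

```text
t 3.9 pos [0.4988 0.2395 0.0486] rot [-3.1406e+00 -1.1000e-03 -5.2650e-01] F [-0.1  0.3  0.3] op 0.0601
need mm (tool): [-1.4 -0.9  2.6]
```

View pics/v1.png

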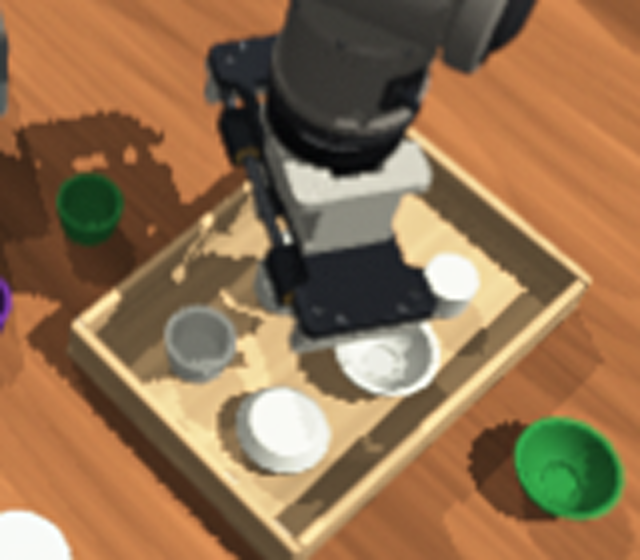

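The gripper straddles the vase, which it hides, and the other four pieces are undisturbed. I'll close on the neck and lift a little.

Emit:
{"fn": "jog_arm", "kwargs": {"rows": [60,-1,0,2,0,10,0,0,0,0,10,0,0,0,0,10,0,0,0,0,10,0,0,0,0,10,0,0,0,0,10,0,0,0,0,10,0,0,0,0,10,0,0,-10,0,10,0,0,-20,0,10,0,0,-20,0,10,0,0,-40,0,10,0,0,-40,0,10,0,0,-40,0,10,0,0,0,0], "grip_force": 15}}

```text
time: 5.45
tool_pos: [0.4999, 0.2409, 0.2224]
tool_rot: [-3.133, -0.008, -0.526]
contact_force: [-0.5, -0.8, -1.5]
opening: 0.0236
```

```bash
python3 -c "
from h import *
C=np.array([.5605,-.127]);ex=np.array([.5022,.8648]);ey=np.array([-.8648,.5022])
t=C-.02*ex+.005*ey;print(t)
to(*t,.071)
to(.498,.241,.046)
im,P=cloud('scene'); save(im[120:300,290:450],'v2.png',3)"
```

```text
[ 0.546132 -0.141785]
t 5.45 pos [0.4999 0.2409 0.2224] rot [-3.1328 -0.0081 -0.5265] F [-0.5 -0.8 -1.5] op 0.0236
need mm (tool): [231.1 309.  150.6]
t 5.45 pos [0.4999 0.2409 0.2224] rot [-3.1328 -0.0081 -0.5265] F [-0.5 -0.8 -1.5] op 0.0236
need mm (tool): [ -3.1   2.4 176.4]
```

View pics/v2.png

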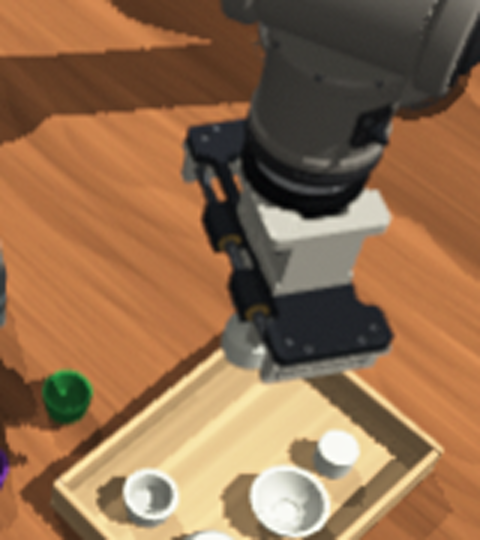

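Emit:
{"fn": "jog_arm", "kwargs": {"rows": [10,0,18,0,0,10,0,27,0,0,10,0,27,0,0,10,0,27,0,0,10,0,27,0,0,10,0,27,0,0,10,0,27,0,0,10,22,16,0,0,10,30,16,0,0,10,30,16,0,0,10,30,16,0,0,10,30,16,0,0,10,30,16,0,0,10,30,16,0,0,10,20,10,0,0,10,9,7,0,0,10,0,0,0,0,10,0,0,0,0]}}

```text
time: 7.3
tool_pos: [0.5408, -0.1423, 0.2151]
tool_rot: [-3.142, 0.002, -0.526]
contact_force: [-0.1, 0.1, -1.1]
opening: 0.0235
```

```bash
python3 -c "
from h import *
to(.546,-.142,.071)
im,P=cloud('scene'); save(im[60:260,150:350],'v3.png',2.9)
yaw=1.045;ex=np.array([np.cos(yaw),np.sin(yaw),0]);ey=np.array([-ex[1],ex[0],0]);C=np.array([.5605,-.127,0])
w=np.nan_to_num(P)-C;x=w@ex;y=w@ey;z=w[...,2]
m=(abs(x+.02)<.06)&(abs(y)<.05)&(z>.11)&(z<.24)&(im.min(2)>110)
print('lowest light pts',np.percentile(z[m],[0,1,5]),m.sum())
m=(abs(x)<.09)&(abs(y)<.065)&(z<.06);print('floor',np.median(z[m]))"
```

```text
t 7.3 pos [ 0.5408 -0.1423  0.2151] rot [-3.1416e+00  2.0000e-03 -5.2650e-01] F [-0.1  0.1 -1.1] op 0.0235
need mm (tool): [  4.6  -2.9 144.1]
lowest light pts [0.17849996 0.17913115 0.18155549] 78
floor 0.03006278836198395
```

View pics/v3.png

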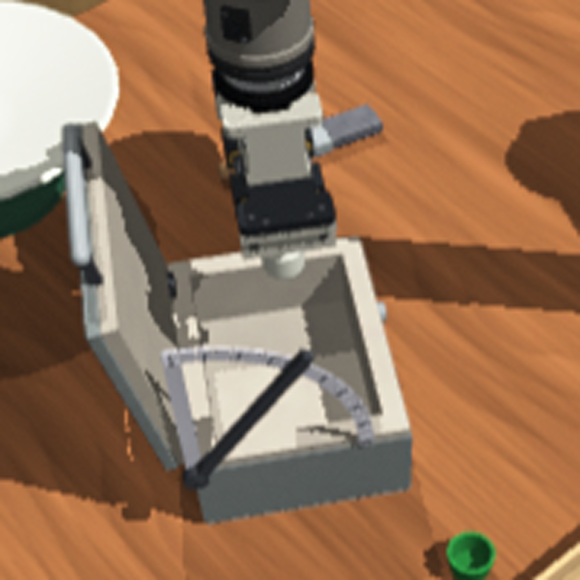

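The vase hangs upright over the open chamber, at view px (283,265). I'll lower it.

Emit:
{"fn": "jog_arm", "kwargs": {"rows": [10,2,-2,15,0,10,2,-1,25,0,10,0,0,25,0,10,0,0,25,0,10,0,0,20,0,10,0,0,15,0,10,0,0,10,0,10,0,0,6,0,10,0,0,0,0,10,0,0,0,0]}}

```text
time: 8.35
tool_pos: [0.547, -0.1426, 0.0754]
tool_rot: [-3.141, -0.001, -0.526]
contact_force: [1.2, -0.3, -1.1]
opening: 0.0236
```

```bash
python3 -c "
from h import *
to(.546,-.142,.0695)"
```

```text
t 8.35 pos [ 0.547  -0.1426  0.0754] rot [-3.1414e+00 -1.2000e-03 -5.2640e-01] F [ 1.2 -0.3 -1.1] op 0.0236
need mm (tool): [-1.2  0.   5.9]
```

Emit:
{"fn": "jog_arm", "kwargs": {"rows": [10,0,0,2,0,10,0,0,1,0,10,0,0,1,0,10,0,0,0.5,0,10,0,0,0,0]}}

```text
time: 8.85
tool_pos: [0.5466, -0.1427, 0.0702]
tool_rot: [3.142, -0.0, -0.527]
contact_force: [0.6, -0.0, -1.3]
opening: 0.0237
```

Emit:
{"fn": "jog_arm", "kwargs": {"rows": [10,0,0,0.5,0,10,0,0,0.5,0,10,0,0,0,0]}}

```text
time: 9.15
tool_pos: [0.5466, -0.1426, 0.0692]
tool_rot: [3.142, 0.0, -0.527]
contact_force: [-0.9, 0.1, -1.8]
opening: 0.0236
```

Emit:
{"fn": "jog_arm", "kwargs": {"rows": [10,0,0,0.5,0,10,0,0,0.5,0,10,0,0,0,0,10,0,0,0,0]}}

```text
time: 9.55
tool_pos: [0.5468, -0.1427, 0.0686]
tool_rot: [-3.142, -0.001, -0.527]
contact_force: [-1.8, 0.8, 4.5]
opening: 0.0238
```

There's floor contact: +4.5 N upward. I'll open and rise straight up.

Emit:
{"fn": "jog_arm", "kwargs": {"rows": [26,0,0,0,0,30,0,0,0,0,40,0,0,0,0,50,0,0,0,0,50,0,0,0,0,50,0,0,0,0,50,0,0,-10,0,50,0,0,-20,0,50,0,0,-30,0,50,0,0,-40,0,50,0,0,-40,0,50,0,0,-40,0,50,0,0,-40,0,50,0,0,-40,0,50,0,0,-20,0,50,0,0,0,0,50,0,0,0,0]}}

```text
time: 11.25
tool_pos: [0.5463, -0.1425, 0.3481]
tool_rot: [3.142, -0.0, -0.527]
contact_force: [-0.3, 0.2, 0.3]
opening: 0.05
```

```bash
python3 - <<'E'
from k import *
np.set_printoptions(precision=4,suppress=True)
yaw=1.045;ex=np.array([np.cos(yaw),np.sin(yaw),0]);ey=np.array([-ex[1],ex[0],0]);C=np.array([.5605,-.127,0])
im,P=cloud('scene'); a=im.copy()
pointer('scene',im,C,yaw)
w=np.nan_to_num(P)-C;x=w@ex;y=w@ey;z=w[...,2]
m=(abs(x)<.09)&(abs(y)<.065)&(z>.04)&(z<.099); print('vase local: z max',np.percentile(z[m],[90,99]))
k=m&(z>.085);print('top xy',x[k].mean(),y[k].mean(),k.sum())
k=(abs(x)<.06)&(y<-.12)&(y>-.17)&(z>.305)&(z<.34); print('bar y,z',np.median(y[k]),np.percentile(z[k],98),k.sum())
# pointer from depth
m=(x>.115)&(x<.155)&(im.max(2)<75)&(z>.12)&(z<.26); Y=y[m]+.095;Z=z[m]-.1
print('ptr x',np.percentile(x[m],[5,50,95]),'ang',np.median(np.arctan2(Z,Y)),m.sum())
save(a[90:240,165:315],'v4.png',3.8)
C2=C-.146*ey;print(C2);to(*C2,.35)
E
```

```text
scene pointer 190 med 0.946855112729136 pct [0.8856 1.0143]
line ang 0.9427252 offset from hinge mm 0.48827752
tip r 0.17463800278026295
vase local: z max [0.0944 0.0958]
top xy -0.0163030299844924 0.004275987705273611 63
bar y,z -0.14561257197037153 0.3259436673650963 232
ptr x [0.1309 0.1379 0.1403] ang 0.9713486708198509 246
[ 0.6868 -0.2003  0.    ]Traceback (most recent call last):
  File "<stdin>", line 14, in <module>
TypeError: to() takes 3 positional arguments but 4 were given
```

View pics/v4.png

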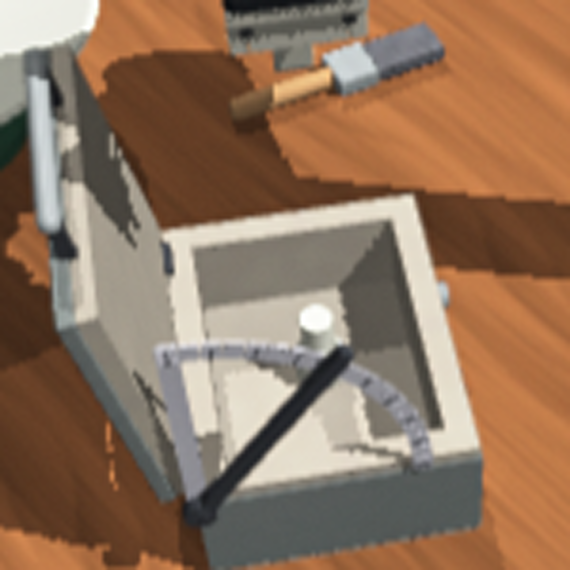

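The vase stands upright on the chamber floor at view px (317,325). Its top is at z≈0.094–0.096 m and it sits near the kiln centre. Next I'll turn the jaws across the bar.

Emit:
{"fn": "jog_arm", "kwargs": {"rows": [60,0,0,-10,-8.2,60,0,0,-10,-8.2,60,0,0,0,-8.2,60,0,0,0,-8.2,60,0,0,0,-8.2,60,0,0,0,-8.2,60,0,0,0,-8.2,60,0,0,0,-8.2,60,0,0,0,-8.2,60,0,0,0,-8.2,60,0,0,0,-8,60,0,0,0,0,60,0,0,0,0]}}

```text
time: 12.6
tool_pos: [0.5464, -0.1425, 0.3671]
tool_rot: [-3.139, 0.0, 1.04]
contact_force: [0.3, -0.7, 0.2]
opening: 0.06
```

```bash
python3 -c "
from h import *
to(.6868,-.2003,.305)"
```

```text
t 12.6 pos [ 0.5464 -0.1425  0.3671] rot [-3.1394e+00  4.0000e-04  1.0405e+00] F [ 0.3 -0.7  0.2] op 0.06
need mm (tool): [ 21.2 150.5  61.7]
```

Emit:
{"fn": "jog_arm", "kwargs": {"rows": [60,2,15,0,0,60,3,20,0,0,60,3,20,0,0,60,3,20,0,0,60,3,20,0,0,60,3,20,0,0,60,3,20,0,0,60,1,15,0,0,60,0,0,0,0,60,0,0,0,0]}}

```text
time: 13.6
tool_pos: [0.6867, -0.1998, 0.3671]
tool_rot: [-3.14, 0.0, 1.042]
contact_force: [0.9, 0.9, -0.6]
opening: 0.0596
```

```bash
python3 -c "
from h import *
to(.6868,-.2003,.305)
im,P=cloud('scene');im2,_=cloud('top'); save(np.hstack([im[60:200,140:280],im2[60:200,270:410]]),'v5.png',2.8)"
```

```text
t 13.6 pos [ 0.6867 -0.1998  0.3671] rot [-3.1399e+00  3.0000e-04  1.0424e+00] F [ 0.9  0.9 -0.6] op 0.0596
need mm (tool): [-0.4  0.4 62.1]
```

View pics/v5.png

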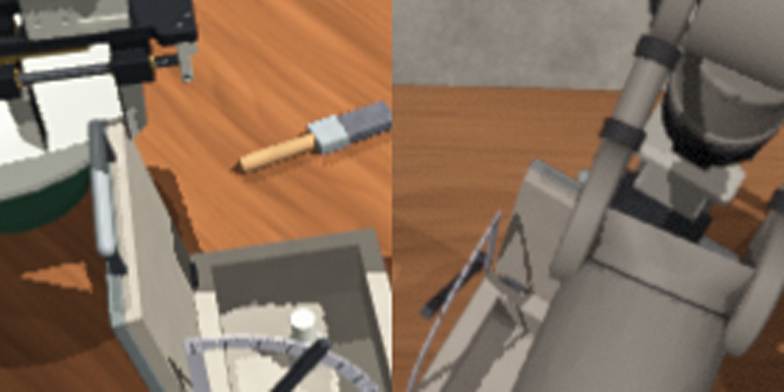

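The gripper hovers above the bar with the fingers either side of it, and the vase is still standing at crop px (300,320). I'll lower onto the bar.

Emit:
{"fn": "jog_arm", "kwargs": {"rows": [60,0,0,10,0,60,0,0,15,0,60,0,0,15,0,60,0,0,10,0,60,0,0,6,0,60,0,0,3,0,60,0,0,0,0,60,0,0,0,0]}}

```text
time: 14.5
tool_pos: [0.6869, -0.1999, 0.3101]
tool_rot: [3.14, -0.0, 1.044]
contact_force: [0.6, -1.0, -0.5]
opening: 0.0599
```

Emit:
{"fn": "jog_arm", "kwargs": {"rows": [30,0,0,1,0,20,0,0,0,0,16,0,0,0,0,10,0,0,0,0,8,0,0,0,0,8,0,0,0,0,8,0,0,0,0], "grip_force": 15}}

```text
time: 15.2
tool_pos: [0.687, -0.1999, 0.3082]
tool_rot: [3.141, 0.0, 1.044]
contact_force: [0.6, 0.7, 0.9]
opening: 0.0134
```

```bash
python3 - <<'E'
from k import *
np.set_printoptions(precision=4,suppress=True)
yaw=1.045;ex=np.array([np.cos(yaw),np.sin(yaw),0]);ey=np.array([-ex[1],ex[0],0]);C=np.array([.5605,-.127,0])
to(.6868,-.2003,.305)
p=observe()['tool_pos']-C; print('tcp local y from hinge',p@ey+.095,'x',p@ex,'z',p[2]-.1)
E
```

```text
t 15.2 pos [ 0.687  -0.1999  0.3082] rot [3.1412 0.     1.0443] F [0.6 0.7 0.9] op 0.0134
need mm (tool): [-0.5  0.1  3.2]
tcp local y from hinge -0.05096786111124335 x 0.00044309661774407993 z 0.2082470120511178
```

Bar gripped: the opening is 13.4 mm. I'll regrip 3 mm deeper and work out the arc steps.

Emit:
{"fn": "jog_arm", "kwargs": {"rows": [22,0,0,0,0,24,0,0,0,0,24,0,0,3,0,24,0,0,0,0,14,0,0,0,0,8,0,0,0,0,8,0,0,0,0,8,0,0,0,0], "grip_force": 20}}

```text
time: 16.0
tool_pos: [0.687, -0.1999, 0.3052]
tool_rot: [3.141, 0.0, 1.044]
contact_force: [1.0, 0.1, 0.1]
opening: 0.0134
```

```bash
python3 -c "
import numpy as np
f=np.arange(1.80,.95,-.04);y=222.4*np.cos(f);z=222.4*np.sin(f)
print([[float(a),float(b)] for a,b in np.c_[-np.diff(y),-np.diff(z)].round(1)])"
```

```text
[[-8.7, -1.8], [-8.8, -1.5], [-8.8, -1.1], [-8.9, -0.8], [-8.9, -0.4], [-8.9, -0.1], [-8.9, 0.3], [-8.9, 0.6], [-8.8, 1.0], [-8.8, 1.3], [-8.7, 1.7], [-8.7, 2.0], [-8.6, 2.4], [-8.5, 2.7], [-8.4, 3.1], [-8.2, 3.4], [-8.1, 3.7], [-7.9, 4.0], [-7.8, 4.3], [-7.6, 4.7], [-7.4, 5.0]]
```

Emit:
{"fn": "jog_arm", "kwargs": {"rows": [8,0,-4,-1,0,8,0,-4.7,-0.8,0,8,0,-6,-1.2,0,8,0,-6,-0.8,0,8,0,-6,-0.6,0,8,0,-6,-0.5,0,8,0,-6,-0.3,0,8,0,-6,0,0,8,0,-6,0,0,8,0,-6,0.2,0,8,0,-6,0.4,0,8,0,-6,0.6,0,8,0,-6,0.8,0,8,0,-4,0.6,0,8,0,0,0,0]}}

```text
time: 17.5
tool_pos: [0.6179, -0.1601, 0.3082]
tool_rot: [-3.141, 0.001, 1.044]
contact_force: [-1.1, -1.6, 5.6]
opening: 0.0129
```

```bash
cat > chk.py <<'E'
from k import *
np.set_printoptions(precision=4,suppress=True)
yaw=1.045;ex=np.array([np.cos(yaw),np.sin(yaw),0]);ey=np.array([-ex[1],ex[0],0]);C=np.array([.5605,-.127,0])
s=observe();p=s['tool_pos']-C; Y=p@ey+.095
print('t',s['time'],'tcp y',Y,'x',p@ex,'z',p[2]-.1,'F',s['contact_force'],'lid from y:',np.arccos(Y/.2224)-.0562,'op',s['opening'])
for n in('scene','top'):
    im,P=cloud(n); w=np.nan_to_num(P)-C;x=w@ex;y=w@ey+.095;z=w[...,2]-.1
    pointer(n,im,C,yaw)
    # lid end face/+x part of outer face
    m=(x>-.11)&(x<.112)&(np.hypot(y,z)>.05)&(np.hypot(y,z)<.185)&(z>.03)&(im.min(2)>60)
    a=np.arctan2(z,y)
    print(n,'lid-ish pts',m.sum(),'angle hist',np.histogram(a[m],np.arange(.5,1.9,.05))[0])
    # plane fit around dominant
    q=np.c_[y[m],z[m]]
    best=None
    for t in np.arange(.5,1.8,.01):
        for off in(0,.025):
            d=abs(-np.sin(t)*q[:,0]+np.cos(t)*q[:,1]-off); c=(d<.003).sum()
            if best is None or c>best[0]: best=(c,t,off)
    c,t,off=best;d=abs(-np.sin(t)*q[:,0]+np.cos(t)*q[:,1]-off);k=d<.005
    l=cv2.fitLine(q[k].astype(np.float32),cv2.DIST_HUBER,0,.001,.001).ravel()
    print('  lid',best,'fit ang',np.arctan2(l[1],l[0])%np.pi,'off mm',1e3*(-l[1]*l[2]+l[0]*l[3]))
E
python3 chk.py
```

```text
t 17.5 tcp y 0.02876507489642982 x 0.00021237816193826658 z 0.20822143070854962 F [-1.0869 -1.5805  5.6286] lid from y: 1.3848936066280326 op 0.012897845051273685
scene pointer 190 med 0.9478174114248893 pct [0.8856 1.0169]
line ang 0.93821144 offset from hinge mm 0.9390339
tip r 0.17463800278026295
scene lid-ish pts 29 angle hist [0 0 0 0 0 0 0 0 0 0 0 0 0 0 0 0 0 0 0 0 5 8 4 3 6 2 1]
  lid (np.int64(29), np.float64(1.3800000000000008), 0.025) fit ang 1.3854427 off mm 25.478933
top pointer 34 med 0.9657856286705113 pct [0.8638 1.0502]
line ang 1.0430992 offset from hinge mm -9.8550205
tip r 0.195067880749888
top lid-ish pts 165 angle hist [  0   0   0   0   0   0   0   0   0   0   0   0   0   0   0   0   0 165
   0   0   0   0   0   0   0   0   0]
  lid (np.int64(165), np.float64(1.3800000000000008), 0) fit ang 1.387745 off mm -0.23426488
```

Three separate readings put the lid at 1.385 rad. Next I'll refine the pointer from its depth points while continuing.

Emit:
{"fn": "jog_arm", "kwargs": {"rows": [8,0,-4,0.5,0,8,0,-6,1.1,0,8,0,-6,1.4,0,8,0,-6,1.5,0,8,0,-6,1.7,0,8,0,-6,2,0,8,0,-6,2.2,0,8,0,-6,2.4,0,8,0,-6,2.6,0,8,0,-6,2.9,0,8,0,-5,2.6,0,8,0,-4,2.2,0,8,0,-3,1.7,0,8,0,0,0,0,8,0,0,0,0]}}

```text
time: 19.1
tool_pos: [0.5564, -0.1246, 0.2841]
tool_rot: [-3.139, 0.001, 1.044]
contact_force: [-9.7, 0.7, 13.2]
opening: 0.0129
```

```bash
cat > ptr.py <<'E'
from k import *
yaw=1.045;ex=np.array([np.cos(yaw),np.sin(yaw),0]);ey=np.array([-ex[1],ex[0],0]);C=np.array([.5605,-.127,0])
im,P=cloud('scene');w=np.nan_to_num(P)-C;x=w@ex;y=w@ey+.095;z=w[...,2]-.1
m=(x>.12)&(x<.147)&(im.max(2)<85)&(np.hypot(y,z)>.03)&(np.hypot(y,z)<.175)&(z>0)
t=.945;r=np.cos(t)*y+np.sin(t)*z;o=-np.sin(t)*y+np.cos(t)*z
for lo in np.arange(.03,.18,.02):
    k=m&(r>=lo)&(r<lo+.02)&(abs(o)<.02)
    if k.any():
        f=k&(x>.1365); print(round(lo,2),k.sum(),'all off mm',(1e3*np.percentile(o[k],[2,98])).round(1),'outer',f.sum(),(1e3*np.percentile(o[f],[2,50,98])).round(1) if f.any() else '')
for f in (m&(abs(o)<.02),m&(abs(o)<.02)&(x>.1365)):
    l=cv2.fitLine(np.c_[y[f],z[f]].astype(np.float32),cv2.DIST_L2,0,.001,.001).ravel();print('fit',np.arctan2(l[1],l[0])%np.pi,'off',1e3*(-l[1]*l[2]+l[0]*l[3]))
E
python3 chk.py; python3 ptr.py
```

```text
t 19.1 tcp y 0.09973632482148874 x -2.717560498270759e-05 z 0.18413161659166802 F [-9.673   0.7464 13.2273] lid from y: 1.0495606409494471 op 0.01290295515633075
scene pointer 191 med 0.946970382779788 pct [0.8856 1.0168]
line ang 0.939948 offset from hinge mm 0.82815063
tip r 0.17463800278026295
scene lid-ish pts 1628 angle hist [  0   0   0   0   0   0   0   0   0   0   1   0   0 118 567 315 208 159
 107  78  48  25   2   0   0   0   0]
  lid (np.int64(1626), np.float64(1.0600000000000005), 0.025) fit ang 1.0525293 off mm 25.528427
top pointer 32 med 0.9657856286705113 pct [0.8658 1.0465]
line ang 0.9567949 offset from hinge mm 1.0081456
tip r 0.195067880749888
top lid-ish pts 110 angle hist [ 0  0  0  0  0  0  0  0  0  0  0  0  2 12 52 26 13  3  0  1  1  0  0  0
  0  0  0]
  lid (np.int64(106), np.float64(1.0600000000000005), 0.025) fit ang 1.0697564 off mm 23.2743
0.03 30 all off mm [-2.3  5.8] outer 20 [-2.3  2.6  5.4]
0.05 31 all off mm [-1.8  6.3] outer 19 [-2.   1.9  5.7]
0.07 32 all off mm [-3.1  6.4] outer 23 [-3.3  2.5  6.4]
0.09 30 all off mm [-2.3  6.2] outer 19 [-2.4  1.6  5.4]
0.11 34 all off mm [-2.9  5.6] outer 22 [-3.2  0.9  5.2]
0.13 37 all off mm [-3.  6.] outer 23 [-3.1  1.1  5.8]
0.15 39 all off mm [-3.4  4.6] outer 22 [-3.7  0.1  3.9]
0.17 14 all off mm [-5.1  4.6] outer 7 [-3.6  0.8  4. ]
fit 0.9318336 off 3.8122387
fit 0.9335329 off 2.688665
```

Emit:
{"fn": "jog_arm", "kwargs": {"rows": [8,0,-3,1,0,8,0,-4,2,0,8,0,-4,2.2,0,8,0,-4,2.2,0,8,0,-3,1.7,0,8,0,-2,1,0,8,0,0,0,0,8,0,0,0,0]}}

```text
time: 20.05
tool_pos: [0.5392, -0.1147, 0.2724]
tool_rot: [-3.137, 0.002, 1.044]
contact_force: [-5.3, -1.7, 4.5]
opening: 0.0132
```

```bash
python3 chk.py
```

```text
t 20.05 tcp y 0.11956772923853393 x -8.18114094983703e-05 z 0.17238234041318892 F [-5.302  -1.6894  4.5184] lid from y: 0.9469788364875111 op 0.013248282288883447
scene pointer 193 med 0.9486644400699906 pct [0.8856 1.0167]
line ang 0.9408586 offset from hinge mm 0.8046068
tip r 0.17463800278026295
scene lid-ish pts 2055 angle hist [  0   0   0   0   0   0   0   0   0   0   0 213 674 382 254 170 134  99
  85  41   3   0   0   0   0   0   0]
  lid (np.int64(2052), np.float64(0.9600000000000004), 0.025) fit ang 0.9498812 off mm 25.64719
top pointer 36 med 0.9576318115659839 pct [0.7868 1.046 ]
line ang 1.0973505 offset from hinge mm -17.588823
tip r 0.195067880749888
top lid-ish pts 101 angle hist [ 0  0  0  0  0  0  0  0  0  1  0 14 56 15  9  3  2  1  0  0  0  0  0  0
  0  0  0]
  lid (np.int64(99), np.float64(0.9600000000000004), 0.025) fit ang 0.9536935 off mm 26.076868
```

Emit:
{"fn": "jog_arm", "kwargs": {"rows": [8,0,-0.7,0.4,0,8,0,-0.5,0.3,0,8,0,0,0,0,8,0,0,0,0,8,0,0,0,0]}}

```text
time: 20.65
tool_pos: [0.5384, -0.1142, 0.2718]
tool_rot: [-3.138, 0.002, 1.044]
contact_force: [-5.6, -1.0, 4.5]
opening: 0.0132
```

```bash
python3 chk.py|grep -v top; python3 -c "
from h import *
im,P=cloud('scene');save(im[70:240,150:310],'v6.png',3.4); im,P=cloud('scene'); save(im,'v7.png',1.42)
print(observe()['qvel'].round(3))"
```

```text
t 20.65 tcp y 0.12055752275637241 x -8.229587737636283e-05 z 0.17175467665506897 F [-5.5932 -1.0311  4.5242] lid from y: 0.9416916818869291 op 0.013150968495614599
scene pointer 192 med 0.9478174114248893 pct [0.8856 1.0168]
line ang 0.9396524 offset from hinge mm 0.8969046
tip r 0.17463800278026295
scene lid-ish pts 2105 angle hist [  0   0   0   0   0   0   0   0   0   0   0 306 653 372 241 172 140  99
  79  35   8   0   0   0   0   0   0]
  lid (np.int64(2101), np.float64(0.9500000000000004), 0.025) fit ang 0.944674 off mm 25.669117
line ang 1.0957739 offset from hinge mm -17.05664
tip r 0.195067880749888
  0  0  0]
  lid (np.int64(95), np.float64(0.9600000000000004), 0.025) fit ang 0.942454 off mm 27.194284
[-0.    -0.001  0.001 -0.001  0.     0.001]
```

View pics/v6.png

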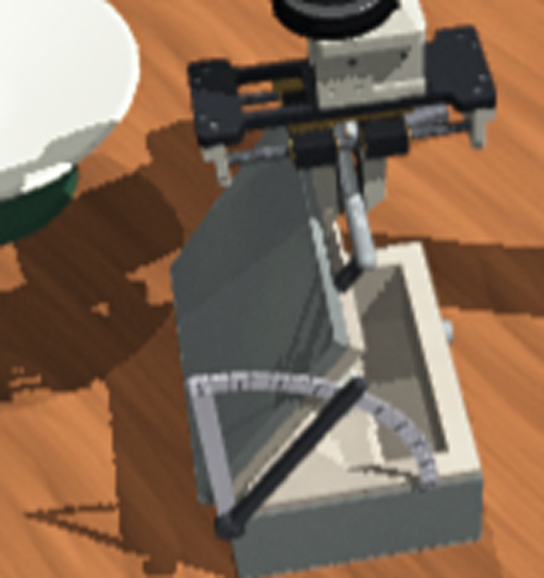

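View pics/v7.png

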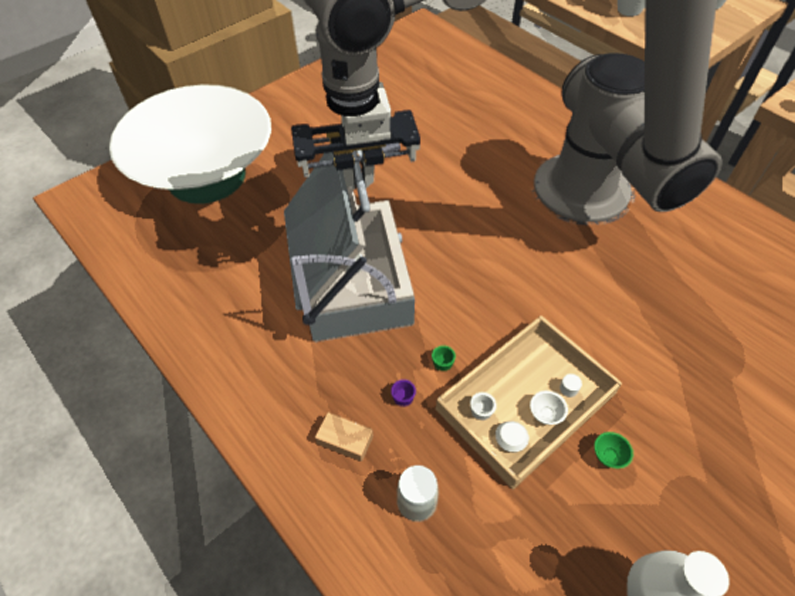

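The gripper holds the lid by its bar with the lid's end edge parallel to the pointer at crop px (235,520)–(360,385). The pointer, crate pieces, block, jar and brush are where they were. I'll hand in.

```bash
python3 -c "
from h import *
print(hand_in())"
```

```text
the job is handed in; nothing more can be done
None
```

The job is done and handed in at about 21 s of the 56 s allowed. The vase is standing in the kiln, and the gripper is holding the lid by its bar in line with the pointer.

- **Vase:** I lifted it from the crate by its neck and released it on the kiln floor after feeling contact (about 4.5 N). A picture taken right after release showed it upright with its top at z≈0.095 m, about 1–2 cm from the kiln's centre. The lid hides it now, so I did not see it again at the end.
- **Lid:** I swung it down in small steps without letting go. At the end it measured 0.942 rad from the tool position, and 0.945 and 0.942 rad from the two cameras. The bar was still gripped (13 mm opening), with about 7 N on the tool and the arm at rest.
- **Pointer:** it reads about 0.94 rad and did not move. My estimates ranged from 0.932 to 0.948 rad in the scene view. The top view was too poor to use for the pointer because few of its pixels show there.
- **Other things:** in the last picture the four other pieces are still in the crate, and the block and jar are where they started. The brush was undisturbed when last clearly seen, before I gripped the bar; the gripper hides it in the final pictures.

**Disagreement:** the lid started at about 1.745 rad in both cameras, not the 1.58–1.68 rad given. I worked from the measured value.

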